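# Level the coffee-machine stand

## Robot

A 7-joint arm with a two-finger parallel gripper is mounted at the origin on the work surface. World frame = base frame: x ahead of the robot, y to its left, z up, the work surface at z = 0. Lengths are in m, angles in rad, forces in N, time in s.
With the tool pointing down it reaches from about 0.4 to 0.85 m from the base axis. Payload 4.5 kg.
Tool frame: the origin (TCP) lies midway between the tips of the shut fingers; the grasp point (between the pads) lies 19 mm behind it; z points along the fingers, y is the line along which they close (so a half turn about z gives the same grasp; the last joint's range is limited). The gripper opens to 88 mm and grips with 3 to 60 N. Pads are 18 mm wide; open, the fingers measure 123 mm over their backs; the gripper's body (75 mm by 187 mm) begins 45 mm behind the grasp point.
Start: joints at [-1.209, 0.689, -0.195, 1.565, 0.157, 0.902, -0.215], TCP at [0.201, 0.592, 0.239] pointing down, gripper open.
Joint ranges: [-3.01, 3.01], [-0.46, 2.08], [-1.47, 1.51], [0.13, 2.56], [-1, 4.14], [0.04, 2.09], [-2.66, 2.66]. Speed limits (rad/s): [2.57, 2.57, 3.14, 3.14, 3.14, 3.14, 3.14].

## Interface

Orientations are given as a unit quaternion [w, x, y, z].
In Python, from rig import arm gives the robot as it stands.
- The arm moves only by the shell command python3 -m crank 'ROWS'. ROWS is a JSON object of lists of equal length, an entry for each row: "xyz": the shift along the tool's x, y, z in cm, a list of three; "rotation": the turn, a rotation vector about the tool's x, y, z in rad, a list of three; "jaw": the opening, from 0 (shut) to 1 (fully open). In form: {"xyz": [[dx, dy, dz], ...], "rotation": [[rx, ry, rz], ...], "jaw": [jaw, ...]}. A call has 1 to 12 rows; each row is the pose to reach, as a shift and turn from the pose commanded when the call began, along the tool's axes at that moment; what a row does not reach only later rows make up. A row lasts 1/8 s, in which the tool goes at most 62.5 mm and 10.7 degrees, less where a joint would pass 70% of its speed; a pose out of reach is approached as far as the arm can. A call with a gripper value outside its range is refused whole. The fingers move at their own pace and stop on an object; the grip force is fixed at half the most. Time passes only in rows, so rows that repeat a pose let the fingers close. It gives the time, the measured TCP pose, the force, the opening and the grip force at its end, in the units of the state.
- arm.observe(): the state, without advancing time (a new reading comes with each control period).
- arm.grab_frame(name): name is "scene" or "top"; returns (picture, depth): 480x640x3 uint8, red, green, blue; 480x640 float32, m along the optical axis (not along the pixel's ray), 0 where there is no reading.
- arm.calibration(name): a dict with "fov_y" (degrees; the focal length in pixels is half the picture's height over the tangent of half this angle, whatever the lens; pixels are square), "cx", "cy" (the principal point, pixels), "position" and "rotation" of the camera in the world. Camera axes: x right, y up, looking along -z (the intrinsics and any distortion apply to the point x, -y, -z); pixel columns grow to the right and rows downward; lengths in m; the calibration is good to about 2 mm. A picture is of the moment at which its call begins. calibration takes no time and is no camera call.
- arm.finish_job(): hands the job in; it is judged then, once.
The state is a dict: "t": time; "joint_positions": joint angles; "joint_vel": joint speeds; "joint_torque": joint torques, N m; "tool_pos": TCP position; "tool_rot": TCP orientation; "contact_force": force on the tool from outside, world axes, zero at the start; "torque": the same for the moment, N m; "gripper_width": finger opening in m; "grip_force": force on a finger pad.
Only numpy, scipy, OpenCV 4.12 (cv2) and the standard library are available. Lean on these libraries where they do the work, as an engineer would, in place of code of your own. Each camera call takes 0.05 s, during which the arm holds its last target. There are 200 camera calls.

## Task

Level the little white stand before the coffee machine goes on it: lay the yellow spirit level upright and lengthwise on the cork mat and let go of it, then turn the orange wing knob of the stand's screw foot until the bubble sits between the two black lines. Then press the level firmly but gently down onto the mat (about 10 N) with the bubble still between the lines, and finish while still pressing; leave the mug, the jar and the grey tray alone.

Things in the scene. Friction and masses are not known exactly. Their poses are not given: they have to be found in the camera images.
- level: Loose yellow spirit level with black ends, upright box 150 long (its x), 26 wide (y), 38 high (z), 0.18 to 0.33 kg; origin: centre of its underside. Grasp it across the 26 mm. A green vial 66 long with two black lines 23 apart lies along x mid-top, flush with the top; the top may be pressed anywhere, but pressing far from the middle tilts it a little.
- bubble (a joint): Position (m) of the whitish bubble, 16 mm long, along the level's own +x from the vial's middle; between the lines when within 0.003 of 0. It moves to the higher end, 0.6 mm per mrad of slope, stops at 0.023, settles in about 1 s.
- board: White board of the stand, 160 (x) x 300 (y) x 16. Origin on its pivot axis (x), above the two fixed legs, 70 above the worktop, 12 below the top face; y runs along the board to the knob end; it spans y -20 to 280. The knob alone slopes it, about x; at the start the knob end is always low, by 12 to 30 mrad. The stand is fixed to the worktop.
- mat_centre (a point): Centre of the brown cork mat (120 in x, 170 in y, flush) on the board's top face, 90 from the pivot along the board; z is normal to the board, y along it to the knob. The level belongs here, lengthwise along y, either way round.
- knob_grip (a point): Mid-wing on the knob's axis, where to grip: orange bar 56 long (its x), 14 thick (y), from 14 below to 12 above this point, on a black disc 38 wide, 10 high. 160 from mat_centre along y. Clockwise from above lifts the knob end 10 mrad per rad (bubble: 6 mm per rad). Stays where left (friction 0.08 N m). Range: 3.3 rad below to 2 rad past level.
- mug: Blue mug, bystander, 80 in diameter, 92 high, origin under its centre.
- jar: Amber jar with steel cap, bystander, 72 in diameter, 110 high, origin under its centre.
- capsule_tray: Grey open tray, bystander, 110 x 160 x 50 high, origin under its centre.
Not all that is in view belongs to the job. There is more than one size of the level; the job needs the middle-sized.

How it is judged:
By the outcome, as a careful person would: the job done as asked, in the order asked, and still so for the second after the job is handed in, while the arm keeps its last pose, push and grip.
It also fails if it takes over 72 s, if anything falls off the work surface, if the arm or the gripper's body presses on something with over 40 N, if the wrist force passes 120 N, or if a joint passes its speed limit or range.

## Working session

There is one attempt and no reset: what is moved stays moved. The work goes in short steps, Python scripts to look and compute and a shell command to move; the robot and the scene stay as the last step left them, time stands still between calls to the robot, and variables do not carry over. Pictures are saved under pics/ and viewed, at most 10 in all, crops included, and the job is handed in when it is done.

```bash
ls; mkdir -p pics; python3 - <<'E'
from rig import arm
import cv2,numpy as np
s=arm.observe(); print(s)
for n in("scene","top"):
    p,d=arm.grab_frame(n); cv2.imwrite(f"pics/{n}0.png",p[:,:,::-1]); np.save(f"pics/{n}0.npy",d); print(n,arm.calibration(n),(d==0).mean())
E
```

```text
pics
{'t': 0.0, 'joint_positions': array([-1.20918846,  0.68995343, -0.19451476,  1.56633224,  0.15731935,
        0.90252007, -0.2150824 ]), 'joint_vel': array([ 3.62562688e-05,  3.47898957e-04, -2.32888741e-04, -1.04581530e-03,
       -5.70907774e-05,  8.75205646e-04,  4.41049110e-04]), 'joint_torque': array([-1.20919799e-04, -5.27554142e+01, -1.26697250e+00, -1.53422338e+01,
       -5.26546058e-02,  6.53081835e-03,  1.71335255e-04]), 'tool_pos': array([0.20107988, 0.59110394, 0.23793228]), 'tool_rot': array([-7.26802117e-05,  1.63115169e-01,  9.86606616e-01, -9.06742292e-04]), 'contact_force': array([ 0.8121388 , -0.99219447, -0.79253377]), 'torque': array([-0.0149244 , -0.05073933,  0.00824806]), 'grip_force': 0.0, 'gripper_width': 0.08785418343284157}
scene {'fov_y': 43.93787168433525, 'cx': 322.3667411388813, 'cy': 230.3277208525099, 'position': array([1.4408878 , 0.31244719, 0.97739513]), 'rotation': array([0.50877039, 0.22639968, 0.33915961, 0.7581996 ])} 0.004111328125
top {'fov_y': 52.48592462219672, 'cx': 324.04492472977654, 'cy': 246.93612365353528, 'position': array([ 0.41895497, -0.07674702,  1.13366837]), 'rotation': array([ 0.71523335,  0.05425097, -0.04496017, -0.69532487])} 0.0042154947916666664
```

View pics/scene0.png

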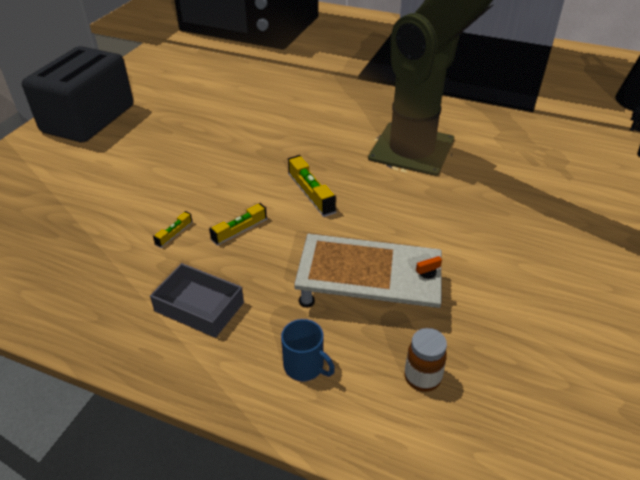

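View pics/top0.png

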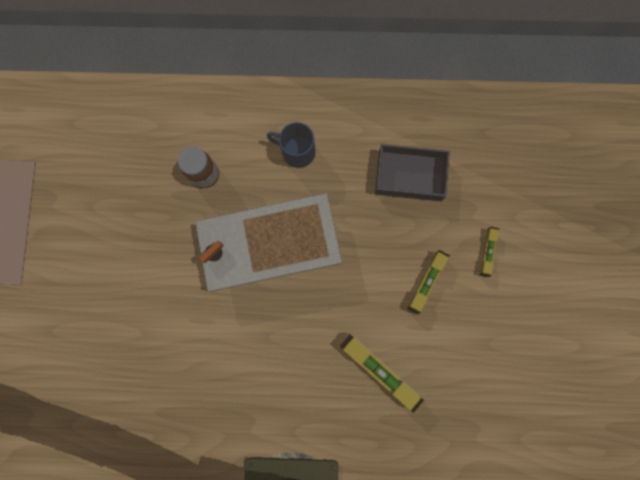

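The three levels in the top view are large (381,374), middle (429,282) and small (490,251). By the description I want the middle one at (429,282), 150 mm long, and I'll check that with a measurement and a crop. The stand's mat is at (286,238), the knob at (211,252), the mug at (296,145), the jar at (198,166) and the tray at (412,172).

```bash
cat > h.py <<'E'
from rig import arm
import cv2,numpy as np
from scipy.spatial.transform import Rotation as R
def grab(n,f=None):
    p,d=arm.grab_frame(n)
    if f: cv2.imwrite(f,p[:,:,::-1])
    return p,d
def cam(n):
    c=arm.calibration(n); q=c["rotation"]
    return 240/np.tan(np.radians(c["fov_y"]/2)),c["cx"],c["cy"],c["position"],R.from_quat(q,scalar_first=True)
def rays(n,uv):
    f,cx,cy,p,r=cam(n); uv=np.atleast_2d(np.float64(uv))
    return p,r.apply(np.c_[(uv[:,0]-cx)/f,-(uv[:,1]-cy)/f,-np.ones(len(uv))])
def onplane(n,uv,z):
    p,v=rays(n,uv); return p+v*((z-p[2])/v[:,2])[:,None]
def bydepth(n,uv,d):
    p,v=rays(n,uv); uv=np.int32(np.round(np.atleast_2d(uv))); return p+v*d[uv[:,1],uv[:,0]][:,None]
def mask(p,lo,hi):
    return cv2.inRange(cv2.cvtColor(p,cv2.COLOR_RGB2HSV),lo,hi)
def blobs(m,amin):
    n,l,s,c=cv2.connectedComponentsWithStats(m)
    return [(c[i],np.argwhere(l==i)[:,::-1]) for i in range(1,n) if s[i,4]>=amin]
E
python3 - <<'E'
from h import *
np.set_printoptions(precision=4,suppress=True)
p=cv2.imread("pics/top0.png")[:,:,::-1].copy(); d=np.load("pics/top0.npy")
hsv=cv2.cvtColor(p,cv2.COLOR_RGB2HSV)
for u,v in [(420,298),(417,307),(365,360),(211,252),(286,238),(330,250),(380,300),(429,282)]: print((u,v),hsv[v,u],bydepth("top",(u,v),d)[0])
# levels: anything 25..60 mm above the top in the area right of the stand, by depth
vv,uu=np.mgrid[0:480,0:640]; P=bydepth("top",np.c_[uu.ravel(),vv.ravel()],d).reshape(480,640,3)
m=np.uint8((P[...,2]>.02)&(d>0))*255
for c,pts in blobs(m,60):
    q=P[pts[:,1],pts[:,0]]; h=np.percentile(q[:,2],80)
    w=onplane("top",pts,h)[:,:2]; r=cv2.minAreaRect(np.float32(w)*1000)
    print("blob",c,len(pts),"h",h,"rect mm",r)
crop=cv2.resize(p[215:345,380:520],None,fx=4,fy=4,interpolation=cv2.INTER_CUBIC)
cv2.imwrite("pics/crop0.png",crop[:,:,::-1])
# board
m=np.uint8((P[...,2]>.06)&(P[...,2]<.09))
for c,pts in blobs(m,3000):
    q=P[pts[:,1],pts[:,0]]; A=np.c_[q[:,:2],np.ones(len(q))]; print("board",c,len(pts),np.linalg.lstsq(A,q[:,2],rcond=None)[0])
m=mask(p,(2,180,90),(14,255,255))
for c,pts in blobs(m,30):
    print("orange",c,len(pts),np.percentile(P[pts[:,1],pts[:,0],2],[10,50,90]),cv2.minAreaRect(np.float32(onplane("top",pts,.112)[:,:2])*1000))
E
```

```text
(420, 298) [ 25 142 140] [ 0.4642 -0.2774  0.0403]
(417, 307) [ 25 141 139] [ 0.4441 -0.2712  0.0376]
(365, 360) [ 34 134 105] [ 0.326  -0.1566  0.048 ]
(211, 252) [ 11 161 125] [0.5458 0.1785 0.1113]
(286, 238) [ 15 106 116] [0.586  0.0238 0.0751]
(330, 250) [ 18  19 132] [ 0.5615 -0.0739  0.0783]
(380, 300) [ 17  95 129] [ 0.4584 -0.192   0.0045]
(429, 282) [ 30  23 135] [ 0.5006 -0.2978  0.0386]
blob [294.6381 141.6891] 981 h 0.08794572556783509 rect mm ((805.6098022460938, 9.245147705078125), (111.26717376708984, 88.69674682617188), 41.332923889160156)
blob [414.816  169.8395] 1103 h 0.04968607381687318 rect mm ((754.15869140625, -258.8792724609375), (161.4551239013672, 117.9378662109375), 85.38606262207031)
blob [198.0904 165.9913] 1151 h 0.11010944288111668 rect mm ((734.4036865234375, 219.04396057128906), (99.62120819091797, 67.78059387207031), 46.54196548461914)
blob [268.1136 241.7564] 9783 h 0.08144768787308383 rect mm ((576.4554443359375, 63.83392333984375), (160.40118408203125, 301.77520751953125), 13.794547080993652)
blob [490.3883 250.716 ] 412 h 0.02943618175583973 rect mm ((576.8455810546875, -439.0550842285156), (22.734703063964844, 114.22785186767578), 79.59605407714844)
blob [428.7802 281.1039] 828 h 0.038297016089740364 rect mm ((503.3812561035156, -297.8684997558594), (28.487510681152344, 152.04705810546875), 62.76648712158203)
blob [382.2177 372.8677] 1640 h 0.05268816632223468 rect mm ((301.246337890625, -192.6304931640625), (209.50634765625, 35.91835403442383), 50.0109977722168)
board [269.5298 241.5238] 9544 [ 0.0085 -0.0198  0.0751]
```

View pics/crop0.png

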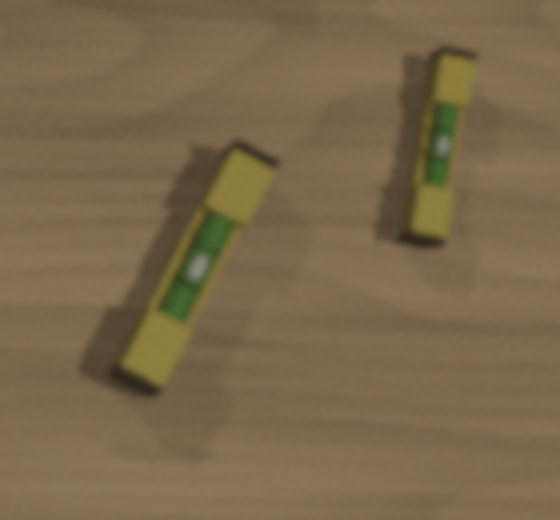

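The crop shows the middle level, upright with its green vial on top, centred near full-image pixel (429,281). It measures 152 x 28 x 38 mm, so it is the right one. The small one to its right is 114 mm and the large one 209 mm. Next I'll refine the mat and knob and plan the move.

```bash
cat >> h.py <<'E'
def rect(xy):
    (c,(a,b),t)=cv2.minAreaRect(np.float32(xy)*1000)
    if a<b: a,b,t=b,a,t+90
    return np.array(c)/1000,a,b,(t+90)%180-90   # long-axis angle, deg
def plan(xyz,yawy):
    """shift (cm) and rotvec, tool axes, to tool down at xyz with tool y along world angle yawy deg (mod 180)"""
    s=arm.observe(); r=R.from_quat(s["tool_rot"],scalar_first=True)
    best=None
    for y in (yawy,yawy+180):
        yy=np.array([np.cos(np.radians(y)),np.sin(np.radians(y)),0]); z=np.array([0,0,-1.])
        g=R.from_matrix(np.c_[np.cross(yy,z),yy,z]); rv=(r.inv()*g).as_rotvec()
        print("shift cm",np.round(r.inv().apply(np.array(xyz)-s["tool_pos"])*100,2),"rot",np.round(rv,3),"j1,j7",np.round(s["joint_positions"][[0,6]],2),"t",round(s["t"],2))
E
python3 - <<'E'
from h import *
p=cv2.imread("pics/top0.png")[:,:,::-1].copy()
S=p[180:300,190:350]
def go(name,m,z,amin):
    m2=np.zeros((480,640),np.uint8); m2[180:340,180:480]=m[180:340,180:480]
    for c,pts in blobs(m2,amin): print(name,c,len(pts),rect(onplane("top",pts,z)[:,:2]))
go("knob",mask(p,(3,130,60),(13,255,255)),.112,20)
m=mask(p,(10,85,50),(19,255,150)); m[:,340:]=0
go("mat",cv2.morphologyEx(m,cv2.MORPH_OPEN,np.ones((5,5))),.0795,800)
go("yellow",cv2.morphologyEx(mask(p,(21,120,90),(70,255,255)),cv2.MORPH_CLOSE,np.ones((5,5))),.038,200)
plan([.45,.25,.25],62.8); plan([.503,-.298,.12],62.8)
E
```

```text
knob [210.25789474 251.43684211] 190 (array([0.54701678, 0.179905  ]), 53.93527603149414, 18.147050857543945, -46.842864990234375)
mat [253.90911447 271.77560407] 15437 (array([0.53982166, 0.08364413]), 355.7597351074219, 349.9834899902344, -88.51900577545166)
mat [285.222279   237.73479816] 3914 (array([0.58657477, 0.02508559]), 165.6514129638672, 116.17227172851562, -76.32677936553955)
yellow [428.50136986 281.16986301] 730 (array([ 0.50300153, -0.29705597]), 140.25582885742188, 30.303194046020508, -27.028594970703125)
shift cm [-34.55 -24.29  -1.16] rot [-0.002  0.     0.147] j1,j7 [-1.21 -0.22] t 0.1
shift cm [-34.55 -24.29  -1.16] rot [-0.000e+00 -2.000e-03 -2.995e+00] j1,j7 [-1.21 -0.22] t 0.1
shift cm [-57.2  -74.45  11.93] rot [-0.002  0.     0.147] j1,j7 [-1.21 -0.22] t 0.1
shift cm [-57.2  -74.45  11.93] rot [-0.000e+00 -2.000e-03 -2.995e+00] j1,j7 [-1.21 -0.22] t 0.1
```

```bash
python3 -m crank '{"xyz":[[-34.5,-24.3,-1],[-34.5,-24.3,-1],[-34.5,-24.3,-1],[-34.5,-24.3,-1],[-34.5,-24.3,-1],[-34.5,-24.3,-1],[-57.2,-74.5,2],[-57.2,-74.5,2],[-57.2,-74.5,2],[-57.2,-74.5,2],[-57.2,-74.5,2],[-57.2,-74.5,2]],"rotation":[[0,0,0.147],[0,0,0.147],[0,0,0.147],[0,0,0.147],[0,0,0.147],[0,0,0.147],[0,0,0.147],[0,0,0.147],[0,0,0.147],[0,0,0.147],[0,0,0.147],[0,0,0.147]],"jaw":[1,1,1,1,1,1,1,1,1,1,1,1]}'; python3 -c "
from h import *
plan([.503,-.2975,.12],62.8)"
```

```text
t: 1.6
tool_pos: [0.4732, -0.0843, 0.2291]
tool_rot: [-0.0, 0.235, 0.972, 0.0]
contact_force: [-0.0, 0.6, -0.2]
gripper_width: 0.088
grip_force: 0.0
shift cm [-12.4  -17.61  10.9 ] rot [ 0. -0.  0.] j1,j7 [0.24 0.96] t 1.6
shift cm [-12.4  -17.61  10.9 ] rot [ 0.     0.    -3.141] j1,j7 [0.24 0.96] t 1.6
```

```bash
python3 -m crank '{"xyz":[[-12.4,-17.6,5],[-12.4,-17.6,5],[-12.4,-17.6,5],[-12.4,-17.6,10.9],[-12.4,-17.6,10.9],[-12.4,-17.6,10.9],[-12.4,-17.6,10.9]],"rotation":[[0,0,0],[0,0,0],[0,0,0],[0,0,0],[0,0,0],[0,0,0],[0,0,0]],"jaw":[0.7,0.7,0.7,0.7,0.7,0.7,0.7]}'; python3 -c "
from h import *
plan([.503,-.2975,.007],62.8)"
```

```text
t: 2.48
tool_pos: [0.5044, -0.2939, 0.1221]
tool_rot: [0.001, 0.234, 0.972, 0.0]
contact_force: [0.2, 0.1, -0.1]
gripper_width: 0.0614
grip_force: 0.0
shift cm [-1.000e-02 -4.000e-01  1.151e+01] rot [0.001 0.002 0.003] j1,j7 [0.58 1.28] t 2.48
shift cm [-1.000e-02 -4.000e-01  1.151e+01] rot [-4.000e-03  2.000e-03 -3.139e+00] j1,j7 [0.58 1.28] t 2.48
```

```bash
python3 -m crank '{"xyz":[[0,-0.2,5],[0,-0.2,9],[0,-0.2,11],[0,-0.2,11.3],[0,-0.2,11.3],[0,-0.2,11.3],[0,-0.2,11.3],[0,-0.2,11.3],[0,-0.2,11.3],[0,-0.2,11.3]],"rotation":[[0,0,0],[0,0,0],[0,0,0],[0,0,0],[0,0,0],[0,0,0],[0,0,0],[0,0,0],[0,0,0],[0,0,0]],"jaw":[0.7,0.7,0.7,0.7,0.7,0,0,0,0,0]}'; python3 -c "
from h import *
plan([.503,-.2975,.007],62.8)"
```

```text
t: 3.72
tool_pos: [0.5021, -0.2974, 0.0075]
tool_rot: [0.0, 0.235, 0.972, -0.0]
contact_force: [-0.7, 1.2, 1.9]
gripper_width: 0.0258
grip_force: 30.0
shift cm [-0.08  0.03  0.05] rot [-0.  0.  0.] j1,j7 [0.54 1.23] t 3.73
shift cm [-0.08  0.03  0.05] rot [-0.    -0.    -3.142] j1,j7 [0.54 1.23] t 3.73
```

```bash
python3 -c "
from h import *
plan([.5866,.0251,.2],13.7)"; python3 -m crank '{"xyz":[[0,0,-4],[0,0,-9],[0,0,-14],[0,0,-14]],"rotation":[[0,0,0],[0,0,0],[0,0,0],[0,0,0]],"jaw":[0,0,0,0]}'; python3 -c "
from h import *
plan([.5866,.0251,.15],13.7)"
```

```text
shift cm [  7.22  32.54 -19.25] rot [0.    0.    0.857] j1,j7 [0.54 1.23] t 3.73
shift cm [  7.22  32.54 -19.25] rot [-0.     0.    -2.285] j1,j7 [0.54 1.23] t 3.73
t: 4.22
tool_pos: [0.5041, -0.2983, 0.1505]
tool_rot: [0.003, 0.235, 0.972, -0.001]
contact_force: [0.1, 0.7, -1.8]
gripper_width: 0.0261
grip_force: 30.0
shift cm [ 7.47 32.53  0.  ] rot [0.003 0.006 0.856] j1,j7 [0.6  1.29] t 4.22
shift cm [ 7.47 32.53  0.  ] rot [-0.008  0.004 -2.285] j1,j7 [0.6  1.29] t 4.22
```

```bash
python3 -m crank '{"xyz":[[7.4,32.5,-1],[7.4,32.5,-1],[7.4,32.5,-1],[7.4,32.5,-1],[7.4,32.5,-1],[7.4,32.5,-1],[7.4,32.5,-1],[7.4,32.5,-1],[7.4,32.5,-1],[7.4,32.5,-1]],"rotation":[[0,0,0.857],[0,0,0.857],[0,0,0.857],[0,0,0.857],[0,0,0.857],[0,0,0.857],[0,0,0.857],[0,0,0.857],[0,0,0.857],[0,0,0.857]],"jaw":[0,0,0,0,0,0,0,0,0,0]}'; python3 -c "
from h import *
plan([.5866,.0251,.089],13.7);grab('scene','pics/s1.png')"
```

```text
t: 5.48
tool_pos: [0.5846, 0.0238, 0.1573]
tool_rot: [0.0, 0.619, 0.786, -0.0]
contact_force: [-0.8, 0.6, -2.7]
gripper_width: 0.026
grip_force: 30.0
shift cm [0.09 0.22 6.83] rot [-0.     0.    -0.003] j1,j7 [-0.17  0.2 ] t 5.47
shift cm [0.09 0.22 6.83] rot [1.000e-03 0.000e+00 3.139e+00] j1,j7 [-0.17  0.2 ] t 5.47
```

View pics/s1.png

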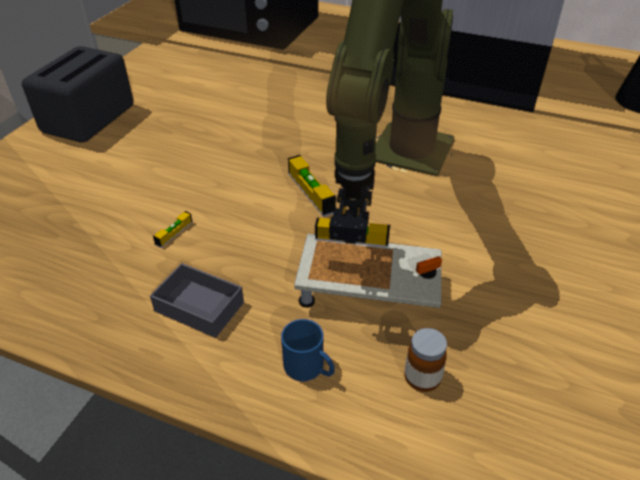

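The level is held level at (352,232), just above the mat at (352,267), with its long axis along the board. I'll tilt it to match the board's slope of about 21 mrad and lower it.

```bash
python3 -m crank '{"xyz":[[0.1,0.2,4],[0.1,0.2,6],[0.1,0.2,6.6],[0.1,0.2,6.6],[0.1,0.2,6.6]],"rotation":[[0,-0.021,0],[0,-0.021,0],[0,-0.021,0],[0,-0.021,0],[0,-0.021,0]],"jaw":[0,0,0,0,0]}'; python3 -c "
from h import *
plan([.5866,.0251,.0876],13.7)"
```

```text
t: 6.15
tool_pos: [0.5873, 0.0268, 0.0923]
tool_rot: [0.009, 0.618, 0.786, -0.006]
contact_force: [-0.2, -0.4, -2.7]
gripper_width: 0.026
grip_force: 30.0
shift cm [-0.14 -0.11  0.47] rot [ 0.002  0.021 -0.001] j1,j7 [-0.18  0.19] t 6.15
shift cm [-0.14 -0.11  0.47] rot [ 3.300e-02 -3.000e-03  3.141e+00] j1,j7 [-0.18  0.19] t 6.15
```

```bash
python3 -m crank '{"xyz":[[-0.1,-0.1,0.3],[-0.1,-0.1,0.4],[-0.1,-0.1,0.45],[-0.1,-0.1,0.45]],"rotation":[[0,0,0],[0,0,0],[0,0,0],[0,0,0]],"jaw":[0,0,0,0]}'
```

```text
t: 6.65
tool_pos: [0.5858, 0.0255, 0.0876]
tool_rot: [0.008, 0.618, 0.786, -0.006]
contact_force: [-3.2, 0.4, 5.8]
gripper_width: 0.0257
grip_force: 30.0
```

```bash
python3 -m crank '{"xyz":[[0,0,-0.05],[0,0,-0.05],[0,0,-0.05],[0,0,-0.05],[0,0,-0.05],[0,0,-3],[0,0,-7],[0,0,-12],[0,0,-12]],"rotation":[[0,0,0],[0,0,0],[0,0,0],[0,0,0],[0,0,0],[0,0,0],[0,0,0],[0,0,0],[0,0,0]],"jaw":[0.3,0.45,0.6,0.6,0.6,0.6,0.6,0.6,0.6]}'; python3 -c "
from h import *
plan([.5475,.180,.20],43.2)"
```

```text
t: 7.78
tool_pos: [0.5879, 0.0282, 0.2106]
tool_rot: [0.011, 0.618, 0.786, -0.004]
contact_force: [0.1, -0.3, -0.9]
gripper_width: 0.0531
grip_force: 0.0
shift cm [15.72 -0.34  0.71] rot [ 0.002  0.024 -0.515] j1,j7 [-0.2   0.18] t 7.78
shift cm [15.72 -0.34  0.71] rot [ 0.032 -0.003  2.626] j1,j7 [-0.2   0.18] t 7.78
```

```bash
python3 -m crank '{"xyz":[[15.7,-0.3,0.7],[15.7,-0.3,0.7],[15.7,-0.3,0.7],[15.7,-0.3,0.7],[15.7,-0.3,0.7],[15.7,-0.3,0.7]],"rotation":[[0,0.024,-0.515],[0,0.024,-0.515],[0,0.024,-0.515],[0,0.024,-0.515],[0,0.024,-0.515],[0,0.024,-0.515]],"jaw":[0.6,0.6,0.6,0.6,0.6,0.6]}'; python3 - <<'E'
from h import *
p,d=grab("scene"); t,dt=grab("top")
a=cv2.resize(p[200:330,280:470],(760,520)); 
cv2.imwrite("pics/s2.png",a[:,:,::-1])
plan([.5475,.180,.14],43.2)
s=arm.observe();print(s["tool_pos"])
m=mask(t,(3,130,60),(13,255,255));m[:180]=0;m[330:]=0;m[:,340:]=0
for c,pts in blobs(m,20): print("orange",c,rect(onplane("top",pts,.112)[:,:2]))
m=cv2.morphologyEx(mask(t,(21,120,70),(70,255,255)),cv2.MORPH_CLOSE,np.ones((5,5)));m[:180]=0;m[300:]=0;m[:,350:]=0
for c,pts in blobs(m,100): print("level",c,len(pts),rect(onplane("top",pts,.118)[:,:2]))
E
```

```text
t: 8.52
tool_pos: [0.5457, 0.1775, 0.1963]
tool_rot: [-0.003, 0.399, 0.917, -0.002]
contact_force: [-0.2, 0.0, 0.4]
gripper_width: 0.0528
grip_force: 0.0
shift cm [-0.02  0.29  5.64] rot [-0.005 -0.004 -0.003] j1,j7 [-0.38  0.33] t 8.62
shift cm [-0.02  0.29  5.64] rot [-0.006  0.007  3.139] j1,j7 [-0.38  0.33] t 8.62
[0.54561684 0.17819757 0.19646308]
level [283.50661853 235.77737665] 831 (array([0.5843623 , 0.02452941]), 141.22161865234375, 30.08719253540039, -75.71149826049805)
```

View pics/s2.png

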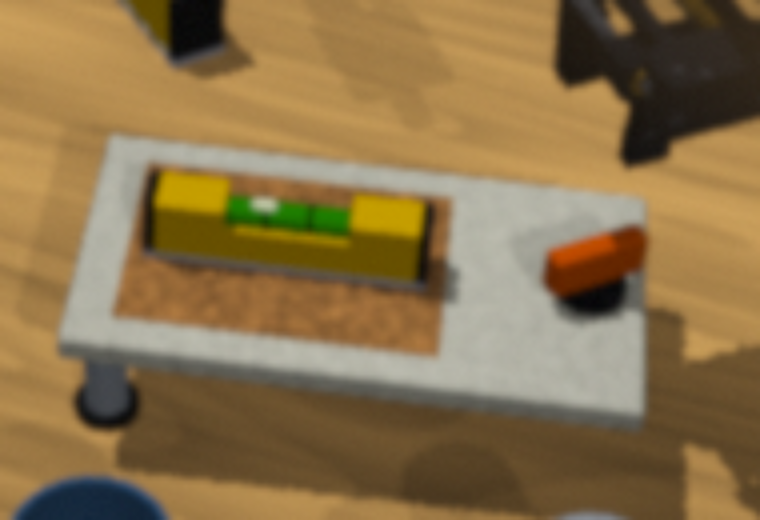

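The level sits on the mat with its bubble left of centre at crop (263,205), about 13 mm towards the pivot. That calls for about 2.2 rad clockwise. The knob bar, at crop (597,258), is free to grip.

```bash
python3 -m crank '{"xyz":[[0,0.2,4],[0,0.2,7],[0,0.2,9],[0,0.2,10],[0,0.2,10],[0,0.2,10]],"rotation":[[0,0,0],[0,0,0],[0,0,0],[0,0,0],[0,0,0],[0,0,0]],"jaw":[0.6,0.6,0.6,0.6,0.6,0.6]}'; python3 -c "
from h import *
plan([.5475,.180,.091],43.2)"
```

```text
t: 9.38
tool_pos: [0.5467, 0.1813, 0.0973]
tool_rot: [-0.002, 0.397, 0.918, -0.0]
contact_force: [-0.4, -0.4, 0.2]
gripper_width: 0.0532
grip_force: 0.0
shift cm [-0.15 -0.02  0.63] rot [-0.003 -0.004 -0.   ] j1,j7 [-0.38  0.32] t 9.38
shift cm [-0.15 -0.02  0.63] rot [-0.006  0.004  3.141] j1,j7 [-0.38  0.32] t 9.38
```

```bash
python3 -m crank '{"xyz":[[-0.1,0,0.4],[-0.1,0,0.6],[-0.1,0,0.6],[-0.1,0,0.6],[-0.1,0,0.6],[-0.1,0,0.6],[-0.1,0,0.6]],"rotation":[[0,0,0],[0,0,0],[0,0,0],[0,0,0],[0,0,0],[0,0,0],[0,0,0]],"jaw":[0.6,0.6,0,0,0,0,0]}'; python3 -c "
from h import *
plan([.5475,.180,.091],43.2); print(arm.observe()['torque'])"
```

```text
t: 10.25
tool_pos: [0.5483, 0.182, 0.0908]
tool_rot: [-0.002, 0.397, 0.918, 0.001]
contact_force: [3.8, 3.5, -3.1]
gripper_width: 0.0136
grip_force: 30.0
shift cm [-0.09 -0.2  -0.03] rot [-0.    -0.004  0.001] j1,j7 [-0.38  0.32] t 10.25
shift cm [-0.09 -0.2  -0.03] rot [ 0.006 -0.    -3.141] j1,j7 [-0.38  0.32] t 10.25
[ 0.55374704 -0.7265633   0.09201419]
```

```bash
python3 -m crank '{"xyz":[[0,0.15,0],[0,0.15,-0.04],[0,0.15,-0.08],[0,0.15,-0.12],[0,0.15,-0.16],[0,0.15,-0.2],[0,0.15,-0.24],[0,0.15,-0.28],[0,0.15,-0.28],[0,0.15,-0.28]],"rotation":[[0,0,0],[0,0,0.16],[0,0,0.32],[0,0,0.48],[0,0,0.64],[0,0,0.8],[0,0,0.96],[0,0,1.1],[0,0,1.1],[0,0,1.1]],"jaw":[0,0,0,0,0,0,0,0,0,0]}'; python3 - <<'E'
from h import *
s=arm.observe(); print(s['torque'],s["joint_positions"].round(2))
p,d=grab("scene"); a=cv2.resize(p[200:330,280:470],(760,520)); cv2.imwrite("pics/s3.png",a[:,:,::-1])
E
```

```text
t: 11.5
tool_pos: [0.5475, 0.1815, 0.0935]
tool_rot: [-0.002, 0.818, 0.576, -0.003]
contact_force: [-0.6, 0.5, 1.7]
gripper_width: 0.0139
grip_force: 30.0
[ 0.22996424 -0.18985385 -0.05219028] [-0.54  0.85  0.24  1.83 -0.39  0.51 -0.37]
```

View pics/s3.png

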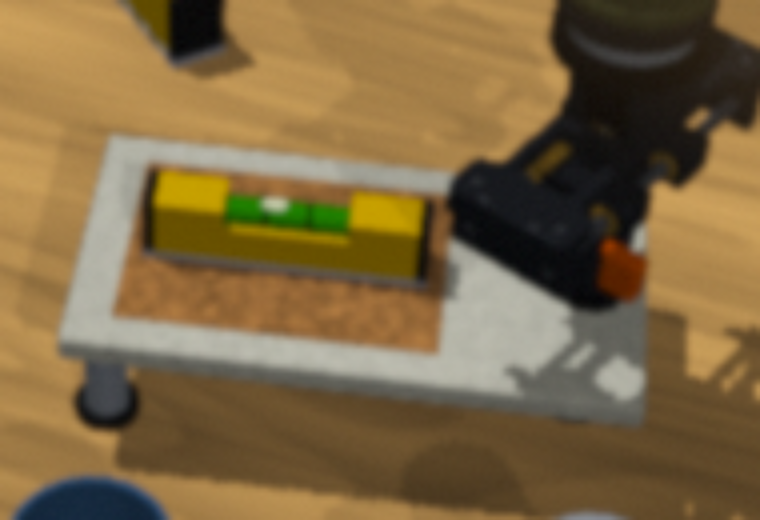

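The turn works: the bubble is now at crop (276,205), still moving from the pivot side towards the middle. I'll continue.

```bash
python3 -m crank '{"xyz":[[0,0,-0.04],[0,0,-0.08],[0,0,-0.12],[0,0,-0.16],[0,0,-0.2],[0,0,-0.25],[0,0,-0.25],[0,0,-0.25],[0,0,-0.25],[0,0,-0.25],[0,0,-0.25],[0,0,-0.25]],"rotation":[[0,0,0.16],[0,0,0.32],[0,0,0.48],[0,0,0.64],[0,0,0.8],[0,0,0.96],[0,0,1.0],[0,0,1.0],[0,0,1.0],[0,0,1.0],[0,0,1.0],[0,0,1.0]],"jaw":[0,0,0,0,0,0,0,0,0,0,0,0]}'; cat >> h.py <<'E'
def bubble(n,dbg=False):
    """bubble offset (m) from the vial's middle along board y, from one view"""
    p,d=grab(n); yb=np.array([-.237,.9716])
    g=mask(p,(36,100,20),(80,255,255)); (u0,u1,v0,v1)=(310,390,220,290) if n=="scene" else (255,315,215,260)
    w=np.zeros_like(g); w[v0:v1,u0:u1]=255; g&=w
    c,pts=max(blobs(cv2.morphologyEx(g,cv2.MORPH_CLOSE,np.ones((9,9))),15),key=lambda b:len(b[1]))
    hull=cv2.fillConvexPoly(np.zeros_like(g),cv2.convexHull(np.int32(pts)),255)
    hsv=cv2.cvtColor(p,cv2.COLOR_RGB2HSV); wt=np.where(hull>0,np.clip(90.-hsv[...,1],0,None)*(hsv[...,2]>70),0)
    vv,uu=np.nonzero(wt); q=wt[vv,uu]; b=np.array([(uu*q).sum(),(vv*q).sum()])/q.sum()
    s=onplane(n,pts,.119)[:,:2]@yb; x=onplane(n,b,.119)[0,:2]@yb
    return round(x-(s.max()+s.min())/2,4),round(s.max()-s.min(),4),b.round(1)
E
python3 - <<'E'
from h import *
s=arm.observe(); print(s['torque'],s["joint_positions"].round(2))
print(bubble("scene"),bubble("top"))
p,d=grab("scene"); a=cv2.resize(p[215:275,310:400],(750,500)); cv2.imwrite("pics/s4.png",a[:,:,::-1])
E
```

```text
t: 13.05
tool_pos: [0.547, 0.1819, 0.0959]
tool_rot: [-0.001, 0.994, 0.113, -0.004]
contact_force: [-3.0, 2.6, 5.2]
gripper_width: 0.0134
grip_force: 30.0
[0.48532582 0.34883464 0.0657547 ] [-0.68  0.9   0.51  1.84 -0.74  0.61 -1.05]
(np.float64(-0.0002), np.float64(0.0634), array([351.4, 250.5])) (np.float64(-0.0002), np.float64(0.0638), array([284. , 234.6]))
```

View pics/s4.png

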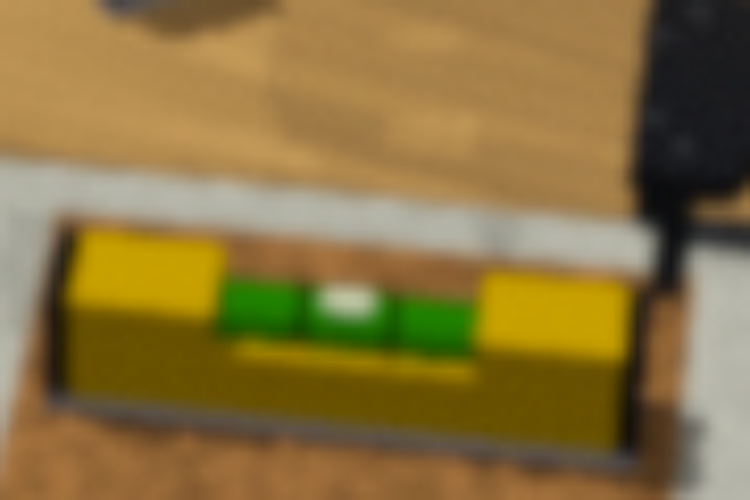

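The bubble at crop (349,300) lies midway between the lines at x 305 and 393, and both views measure -0.2 mm. I'll release the knob and rise.

```bash
python3 -m crank '{"xyz":[[0,0,0],[0,0,0],[0,0,0],[0,0,-3],[0,0,-7],[0,0,-11],[0,0,-11],[0,0,-11]],"rotation":[[0,0,0],[0,0,0],[0,0,0],[0,0,0],[0,0,0],[0,0,0],[0,0,0],[0,0,0]],"jaw":[0.3,0.5,0.5,0.5,0.5,0.5,0.2,0]}'; python3 - <<'E'
from h import *
print(bubble("scene"),bubble("top"))
t,_=grab("top")
m=cv2.morphologyEx(mask(t,(21,120,70),(70,255,255)),cv2.MORPH_CLOSE,np.ones((5,5)));m[:180]=0;m[300:]=0;m[:,350:]=0
for c,pts in blobs(m,100): print("level",c,len(pts),rect(onplane("top",pts,.12)[:,:2]))
plan([.5855,.0246,.19],13.7)
E
```

```text
t: 14.2
tool_pos: [0.5479, 0.1816, 0.2051]
tool_rot: [-0.001, 0.994, 0.112, -0.004]
contact_force: [-1.0, -0.0, 0.7]
gripper_width: 0.026
grip_force: 0.0
(np.float64(-0.0001), np.float64(0.0634), array([351.4, 250.6])) (np.float64(-0.0004), np.float64(0.0633), array([284. , 234.6]))
level [284.16923077 235.53136095] 845 (array([0.5845069 , 0.02390854]), 141.2086181640625, 30.021472930908203, -76.27426338195801)
shift cm [ 0.21 16.13  1.42] rot [-0.008  0.005 -1.585] j1,j7 [-0.76 -1.15] t 14.35
shift cm [ 0.21 16.13  1.42] rot [0.005 0.008 1.557] j1,j7 [-0.76 -1.15] t 14.35
```

```bash
python3 -c "
from h import *
plan([.5863,.0245,.136],-76.3)"; python3 -m crank '{"xyz":[[0.2,16.1,1],[0.2,16.1,1],[0.2,16.1,1],[0.2,16.1,1],[0.2,16.1,5],[0.2,16.1,5.5],[0.2,16.1,5.5],[0.2,16.1,5.5]],"rotation":[[-0.008,0.005,0],[-0.008,0.005,0],[-0.008,0.005,0],[-0.008,0.005,0],[-0.008,0.005,0],[-0.008,0.005,0],[-0.008,0.005,0],[-0.008,0.005,0]],"jaw":[0,0,0,0,0,0,0,0]}'; python3 -c "
from h import *
plan([.5863,.0245,.120],-76.3)"
```

```text
shift cm [ 0.33 16.17  6.82] rot [-0.002  0.009 -0.014] j1,j7 [-0.76 -1.15] t 14.35
shift cm [ 0.33 16.17  6.82] rot [1.300e-02 3.000e-03 3.127e+00] j1,j7 [-0.76 -1.15] t 14.35
t: 15.35
tool_pos: [0.5867, 0.0253, 0.1515]
tool_rot: [0.003, 0.994, 0.112, 0.001]
contact_force: [0.2, -0.3, 0.7]
gripper_width: 0.0003
grip_force: 0.0
shift cm [-0.05  0.05  3.15] rot [ 0.007 -0.001 -0.014] j1,j7 [-0.43 -0.87] t 15.35
shift cm [-0.05  0.05  3.15] rot [-1.000e-03 -1.000e-02  3.128e+00] j1,j7 [-0.43 -0.87] t 15.35
```

```bash
python3 -m crank '{"xyz":[[0,0,1.5],[0,0,2.5],[0,0,2.7],[0,0,2.8],[0,0,2.8],[0,0,2.8]],"rotation":[[0.007,0,0],[0.007,0,0],[0.007,0,0],[0.007,0,0],[0.007,0,0],[0.007,0,0]],"jaw":[0,0,0,0,0,0]}'; python3 -m crank '{"xyz":[[0,0,0.05],[0,0,0.1],[0,0,0.1],[0,0,0.1]],"rotation":[[0,0,0],[0,0,0],[0,0,0],[0,0,0]],"jaw":[0,0,0,0]}'
```

```text
t: 16.1
tool_pos: [0.5861, 0.0248, 0.1227]
tool_rot: [-0.0, 0.994, 0.112, -0.0]
contact_force: [-0.4, -0.4, 0.7]
gripper_width: 0.0004
grip_force: 0.0
t: 16.6
tool_pos: [0.586, 0.0248, 0.1215]
tool_rot: [-0.0, 0.994, 0.112, -0.001]
contact_force: [0.6, -0.1, 0.5]
gripper_width: 0.0006
grip_force: 0.0
```

```bash
python3 -m crank '{"xyz":[[0,0,0.05],[0,0,0.1],[0,0,0.1],[0,0,0.1],[0,0,0.1]],"rotation":[[0,0,0],[0,0,0],[0,0,0],[0,0,0],[0,0,0]],"jaw":[0,0,0,0,0]}'; python3 -m crank '{"xyz":[[0,0,0.05],[0,0,0.1],[0,0,0.1],[0,0,0.1],[0,0,0.1]],"rotation":[[0,0,0],[0,0,0],[0,0,0],[0,0,0],[0,0,0]],"jaw":[0,0,0,0,0]}'
```

```text
t: 17.23
tool_pos: [0.586, 0.0248, 0.1205]
tool_rot: [-0.0, 0.994, 0.112, -0.001]
contact_force: [-0.9, 0.1, 0.8]
gripper_width: 0.0005
grip_force: 0.7
t: 17.85
tool_pos: [0.586, 0.0248, 0.1205]
tool_rot: [-0.001, 0.994, 0.112, -0.0]
contact_force: [-2.4, 0.9, 9.4]
gripper_width: 0.0006
grip_force: 4.6
```

```bash
python3 -m crank '{"xyz":[[0,0,0.01],[0,0,0.01],[0,0,0.01],[0,0,0.01],[0,0,0.01],[0,0,0.01],[0,0,0.01],[0,0,0.01],[0,0,0.01],[0,0,0.01]],"rotation":[[0,0,0],[0,0,0],[0,0,0],[0,0,0],[0,0,0],[0,0,0],[0,0,0],[0,0,0],[0,0,0],[0,0,0]],"jaw":[0,0,0,0,0,0,0,0,0,0]}'; python3 - <<'E'
from h import *
p,d=grab("scene"); print([arm.observe()["contact_force"].round(1)]); a=cv2.resize(p[215:275,310:400],(750,500)); cv2.imwrite("pics/s5.png",a[:,:,::-1])
E
```

```text
t: 19.1
tool_pos: [0.586, 0.0248, 0.1205]
tool_rot: [-0.001, 0.994, 0.112, -0.0]
contact_force: [-2.9, 0.8, 10.2]
gripper_width: 0.0003
grip_force: 5.0
[array([-2.4,  0.2, 10. ])]
```

View pics/s5.png

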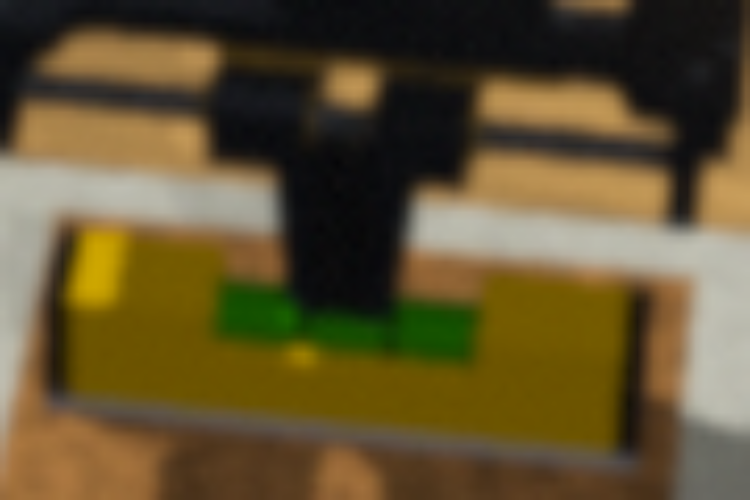

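The shut fingertips press mid-vial at crop (347,310) with 10 N. The level's edges have not moved since the unloaded view, and no bubble shows outside the lines, though the fingers hide the bubble itself. I'm handing the job in.

```bash
python3 -c "
from rig import arm
print(arm.finish_job())"
```

```text
the job is handed in; nothing more can be done
None
```

I put the middle-sized level on the mat, turned the knob until the bubble sat about 0.2 mm from centre, and handed the job in at about 19 s while pressing at about 10 N; the fingers hid the bubble during the press, but the level had not visibly moved.

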